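# Find the cam lock's hidden notch and slide the carving case open

### The job

The sliding lid of the wooden carving case is held shut by a cam lock: turn the brass knob slowly clockwise until you feel its drag give way and it falls into its hidden notch, then leave it there and slide the lid open by its dark wooden pull, almost as far as it goes. Never wrench or shove the case, which stands on soft rubber feet, and leave the carvings and tools around it where they are.

Things in the scene. Friction and masses are not known exactly. Their poses are not given: they have to be found in the camera images.
- case: Brown wooden case, 140 (x) by 300 (y) by 72 mm high, on four rubber feet on a plywood board 12 mm thick and 200 by 350 mm. Origin: the centre of its underside, 12 mm above the table; x across it, y along it. A dark fixed deck with the knob covers 90 mm at its -y end, the light sliding lid the rest. Things inside need no handling.
- case_top (a point): Centre of the case's top, 84 mm above the table; axes as the case's. The rubber feet give sideways by about 1 mm for every 3 N and spring back; a shift of 7 mm (about 20 N) counts as wrenching or shoving. The case does not turn or tip.
- knob (a joint): Brass bar knob on the deck, turning about a vertical axis at (0, -105 mm) in the case's frame; rad, growing clockwise seen from above; 0 = bar along the case's x; starts at 0 to 0.2, end stop at 1.85. Moving friction about 0.12 N m. A sprung follower rides on a cam under the deck and bolts the lid, except in one hidden notch that nothing shows, somewhere from 0.6 to 1.4 rad.
- knob_grip (a point): On the knob's axis at grip height, 22 mm above the case's top. The bar is 56 mm long, 14 wide, its top 12 mm above this point, standing on a brass flange 60 mm across, 4 mm high. Axes turn with the knob: x along the bar (red dot at its +x end), y across it.
- knob_axis (a point): On the knob's axis, on the deck; axes as the case's. The notch's feel: from 0.3 rad before its middle the drag fades, then the knob pulls itself on, by up to about 0.4 N m; this drops to nothing at the middle; past it the knob resists by up to about 0.4 N m and, some 0.1 rad on, climbs out and bolts the lid again. The lid is free within 0.08 rad of the middle; let go there, the knob draws itself nearer.
- lid (a joint): Sliding lid; metres opened: 0 = shut, end stop at 0.110. It slides towards +y of the case, away from the knob, with about 1.5 N of friction when free, and stays where it is left. While bolted it moves less than 3 mm.
- lid_pull (a point): Middle of the dark wooden pull on the lid at grip height: a bar 50 mm long along the case's x, 16 mm wide along y, its top 12 mm above this point, the lid's surface 20 mm below it. Axes as the case's. 105 mm from the knob when shut.
- mallet: Wooden mallet lying on the table, 240 mm long; leave alone. Origin: underside.
- elephant: Carved pale wooden elephant standing, about 190 mm long and 105 mm high; leave alone. Origin: underside.
- turtle: Carved pale wooden turtle, about 100 mm long, 43 mm high, beside the case; leave alone. Origin: underside.
- blank: Uncarved pale wood block 50 x 110 x 45 mm beside the case; leave alone. Origin: underside.
- gouge: Carving tool with wooden handle, 200 mm long, lying between case and robot; leave alone. Origin: underside.
- glue: White jar with red cap, 56 mm across, 110 mm high; leave alone. Origin: underside.
- brush: Brush 180 mm long lying on the table; leave alone. Origin: underside.

How it is judged:
By the outcome, as a careful person would: the job done as asked, in the order asked, and still so for the second after the job is handed in, with the robot touching nothing.
It also fails if it takes over 64 s, if anything falls off the work surface, if the arm or the gripper's body presses on something with over 40 N, if the wrist force passes 120 N, or if a joint passes its speed limit or range.

### The arm

A 6-joint arm with a two-finger parallel gripper is mounted at the origin on the work surface. World frame = base frame: x ahead of the robot, y to its left, z up, the work surface at z = 0. Lengths are in m, angles in rad, forces in N, time in s.
With the tool pointing down it reaches from about 0.3 to 0.875 m from the base axis. Payload 4.2 kg.
Tool frame: the origin (TCP) lies at the very end of the fingers, on their centre line; the grasp point (between the pads) lies 19 mm behind it (bot.hold_point_z is the distance from the TCP to the grasp point, in m); z points along the fingers, y is the direction in which the jaws open and shut (so a half turn about z gives the same grasp; the last joint's range is limited). The gripper opens to 85 mm and grips with 20 to 120 N. Pads are 22 mm wide; open, the fingers measure 114 mm over their backs; the gripper's body (76 mm by 85 mm) begins 54 mm behind the grasp point. The pads swing forward as they close: fully open they stand 13 mm farther back than shut.
Start: joints at [1.286, 0.32, 1.565, -0, 1.257, -0.02], TCP at [0.15, 0.555, 0.231] pointing down, gripper open.
Joint ranges: [-3.11, 3.11], [-0.84, 2.01], [0.21, 2.61], [-1.34, 4.49], [0.05, 2.63], [-2.56, 2.56]. Speed limits (rad/s): [2.57, 2.57, 3.14, 3.14, 3.14, 3.14].

### API

Orientations are given as a unit quaternion [w, x, y, z].
In Python, from rig import telemetry, snapshot, finish_job, bot gives the robot as it stands.
- The arm moves only by the tool drive_tool, never from a script. Its arguments are lists of equal length, an entry for each row: "dp": the shift along the tool's x, y, z in cm, a list of three; "rotation": the turn, a rotation vector about the tool's x, y, z in rad, a list of three; "gripper": the closure in counts, from 0 (fully open) to 255 (shut). In form: {"dp": [[tx, ty, tz], ...], "rotation": [[wx, wy, wz], ...], "gripper": [gripper, ...]}. A call has exactly 5 rows; each row is the pose to reach, as a shift and turn from the pose commanded when the call began, along the tool's axes at that moment; what a row does not reach only later rows make up. A row lasts 1/8 s, in which the tool goes at most 62.5 mm and 10.7 degrees, less where a joint would pass 70% of its speed; a pose out of reach is approached as far as the arm can. A call with a gripper value outside its range is refused whole. The fingers move at their own pace and stop on an object; the grip force is fixed at half the most. Time passes only in rows, so rows that repeat a pose let the fingers close, or fill a call up. It gives the time, the measured TCP pose, the force and the opening at its end, in the units of the state.
- telemetry.read_state(): the state, without advancing time (a new reading comes with each control period).
- snapshot(name): name is "scene" or "top" or "wrist"; returns a dict with "color" (384x512x3 uint8, red, green, blue), "z_map" (384x512 float32, m along the optical axis (not along the pixel's ray), 0 where there is no reading), "mtx" (3x3 intrinsics, pixels), "rvec" (rotation vector, rad) and "tvec" (3), from world to camera coordinates, as OpenCV has them. Camera axes: x right, y down, z forward; pixel columns grow to the right and rows downward; lengths in m; the calibration is good to about 2 mm. A picture is of the moment at which its call begins.
- finish_job(): hands the job in, once; it reports no verdict.
The state is a dict: "time_s": time; "joint_positions": joint angles; "qd": joint speeds; "joint_torque": joint torques, N m; "ee_pos": TCP position; "ee_rot": TCP orientation; "contact_force": force on the tool from outside, world axes, zero at the start; "ft_torque": the same for the moment, N m; "gripper_width": finger opening in m.
Only numpy, scipy, OpenCV 4.12 (cv2) and the standard library are available. Lean on these libraries where they do the work, as an engineer would, in place of code of your own. Each camera call takes 0.05 s, during which the arm holds its last target.

## Working session

There is one attempt and no reset: what is moved stays moved. The work goes in short steps, Python scripts to look and compute and a tool call to move; the robot and the scene stay as the last step left them, time stands still between calls to the robot, and variables do not carry over. Pictures are saved under pics/ and viewed, and the job is handed in when it is done.

Besides the shell and the picture viewer there is one more tool, called after "Request:" by a JSON object that holds its "fn" and its "kwargs", one argument or row to a line. drive_tool: Moves the arm, as the interface text tells. Its arguments: {"type":"object","properties":{"dp":{"type":"array"},"rotation":{"type":"array"},"gripper":{"type":"array"}},"required":["dp","rotation","gripper"]}

```bash
ls; mkdir -p pics
cat > h.py <<'E'
import numpy as np, cv2
from rig import telemetry, snapshot, bot
def save(n,f):
    s=snapshot(n); cv2.imwrite('pics/'+f+'.png',cv2.cvtColor(s['color'],cv2.COLOR_RGB2BGR)); np.savez('pics/'+f+'.npz',**s); return s
def load(f): return np.load('pics/'+f+'.npz')
def px2w(s,u,v,zw=None):
    R=cv2.Rodrigues(s['rvec'])[0]; t=np.array(s['tvec']).ravel(); r=np.linalg.inv(s['mtx'])@np.array([u,v,1.])
    c=-R.T@t; d=R.T@r
    if zw is None: k=s['z_map'][int(round(v)),int(round(u))]
    else: k=(zw-c[2])/d[2]
    return c+k*d
def crop(f,u0,v0,u1,v1,k):
    i=cv2.imread('pics/'+f+'.png')[v0:v1,u0:u1]; cv2.imwrite('pics/'+f+'_c%d_%d.png'%(u0,v0),cv2.resize(i,None,fx=k,fy=k,interpolation=cv2.INTER_CUBIC))
E
python3 - <<'E'
from h import *
for n in ['scene','top']: save(n,n+'0')
print(telemetry.read_state(), bot.hold_point_z)
E
```

```text
pics
{'time_s': 0.1, 'joint_positions': array([ 1.28596537e+00,  3.20241510e-01,  1.56555847e+00,  9.20133802e-06,
        1.25736961e+00, -1.99728922e-02]), 'qd': array([-1.38909270e-05, -2.88704898e-03, -2.09438565e-03, -1.67355804e-03,
       -1.29604828e-03,  1.61427989e-03]), 'joint_torque': array([ 1.06657164e-03, -4.16405690e+01, -2.34703982e+01, -2.64402507e-05,
        4.95364147e-03, -3.69335794e-05]), 'ee_pos': array([0.15038354, 0.55455479, 0.23055798]), 'ee_rot': array([-1.24024403e-04,  1.32043661e-01,  9.91243588e-01, -7.78666693e-04]), 'contact_force': array([-0.45390211, -0.43182937,  1.29001161]), 'ft_torque': array([-0.00981195, -0.04897034,  0.00866049]), 'gripper_width': 0.08548976525788964} 0.0187
```

View pics/scene0.png

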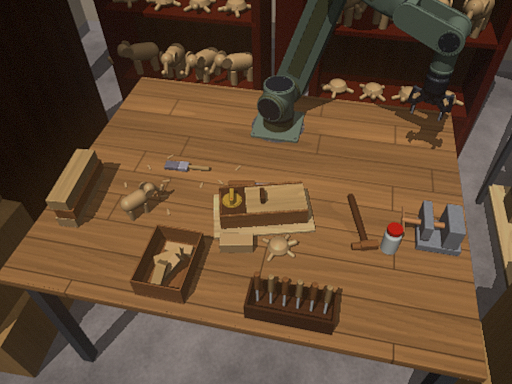

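View pics/top0.png

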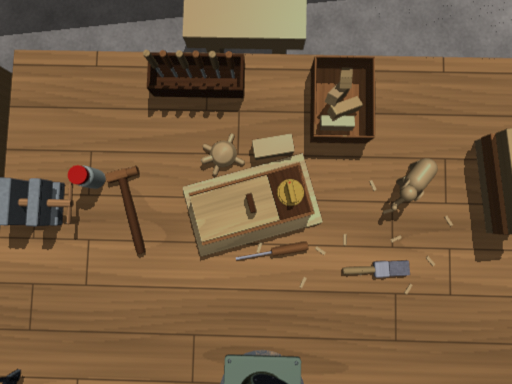

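Run:
```python
from h import *
crop('top0',180,140,330,260,5)
s=load('top0')
for u,v in [(291,193),(251,203),(215,225)]: print(px2w(s,u,v))
```

```text
[ 0.53587809 -0.05988655  0.11942434]
[0.50904058 0.03882341 0.11416175]
[0.45158379 0.13143009 0.07821009]
```

View pics/top0_c180_140.png

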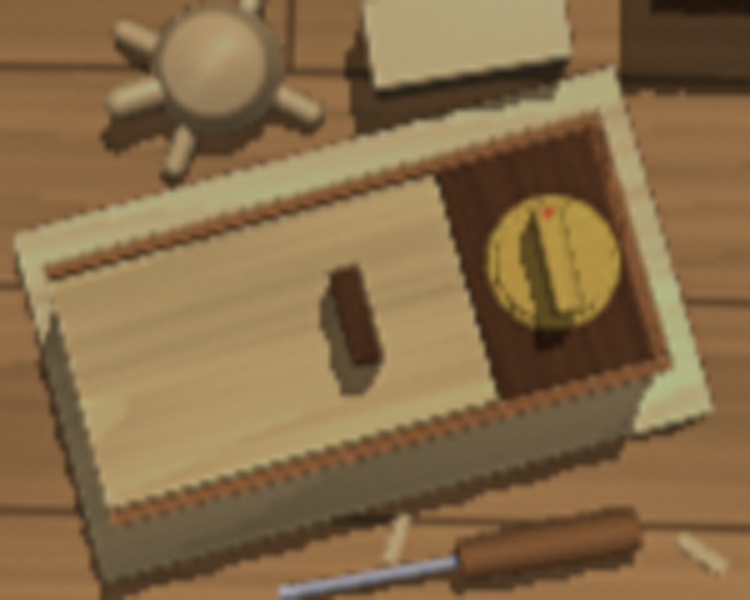

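Run:
```python
from h import *
s=load('top0')
p=lambda u,v,z:px2w(s,180+u/5-.4,140+v/5-.4,z)
C=[p(*q,.084) for q in [(48,270),(600,112),(668,365),(108,522)]]
for c in C: print(c)
print('ctr',np.mean(C,0))
for a,b in [(0,1),(3,2),(0,3),(1,2)]:
    d=C[a]-C[b]; print(np.linalg.norm(d), np.degrees(np.arctan2(d[1],d[0])))
print('pull',p(356,315,.116),'flange',p(553,262,.088),'bar',p(559,260,.118))
a=p(548,207,.118);b=p(568,313,.118);d=a-b;print('bar dir',np.linalg.norm(d),np.degrees(np.arctan2(d[1],d[0])))
a=p(344,267,.116);b=p(368,363,.116);d=a-b;print('pull dir',np.linalg.norm(d),np.degrees(np.arctan2(d[1],d[0])))
```

```text
[0.53089795 0.20011585 0.084     ]
[ 0.61937461 -0.08364348  0.084     ]
[ 0.48929365 -0.12027363  0.084     ]
[0.40255105 0.16446469 0.084     ]
ctr [0.51052932 0.04016586 0.084     ]
0.29723302918916256 107.31756964741294
0.29765783990960515 106.94281885108336
0.13320635577197495 15.523794782126815
0.13514001057578787 15.72695467009173
pull [0.50995021 0.03929038 0.116     ] flange [ 0.54059624 -0.06026561  0.088     ] bar [ 0.53948413 -0.0609348   0.118     ]
bar dir 0.05364763591005714 11.568678678762302
pull dir 0.04925040460595998 15.442258545703726
```

```bash
cat >> h.py <<'E'
from scipy.spatial.transform import Rotation as Ro
def go(x,y,z,jaw_deg):
    """tool down, tool y (jaw) axis at yaw jaw_deg"""
    st=telemetry.read_state(); q=st['ee_rot']; R=Ro.from_quat([q[1],q[2],q[3],q[0]])
    d=R.inv().apply(np.array([x,y,z])-st['ee_pos'])*100
    a=np.radians(jaw_deg); Y=np.array([np.cos(a),np.sin(a),0]); Z=np.array([0,0,-1.]); X=np.cross(Y,Z)
    T=Ro.from_matrix(np.stack([X,Y,Z],1)); r=(R.inv()*T).as_rotvec()
    print('dp cm',d.round(2),'rot',r.round(3))
def stt():
    st=telemetry.read_state(); q=st['ee_rot']; Y=Ro.from_quat([q[1],q[2],q[3],q[0]]).apply([0,1,0])
    print('t',round(st['time_s'],2),'p',st['ee_pos'].round(4),'jaw',np.degrees(np.arctan2(Y[1],Y[0])).round(2),'F',st['contact_force'].round(1),'M',st['ft_torque'].round(2),'w',round(st['gripper_width'],4),'q',st['joint_positions'].round(2))
E
python3 - <<'E'
from h import *
go(.54,-.0605,.25,101.5)
E
```

```text
dp cm [-53.7  -49.16  -1.87] rot [-0.002 -0.    -0.466]
```

Request:
{"fn": "drive_tool", "kwargs": {
  "dp": [
    [-4,-3.7,-1.8],
    [-8,-7.4,-1.8],
    [-12,-11,-1.8],
    [-16,-14.7,-1.8],
    [-20,-18.4,-1.8]
  ],
  "rotation": [
    [0,0,-0.05],
    [0,0,-0.1],
    [0,0,-0.15],
    [0,0,-0.2],
    [0,0,-0.25]
  ],
  "gripper": [0,0,0,0,0]
}}

```text
time_s: 0.72
ee_pos: [0.2959, 0.3234, 0.2491]
ee_rot: [-0.0, 0.006, 1.0, -0.0]
contact_force: [0.2, -0.0, 0.3]
gripper_width: 0.0853
```

Run:
```python
from h import *
stt();go(.54,-.0605,.25,101.5)
```

```text
t 0.72 p [0.2959 0.3234 0.2491] jaw 89.28 F [ 0.2 -0.   0.3] M [-0.02 -0.03  0.02] w 0.0853 q [ 0.8   0.09  1.82 -0.    1.23 -0.75]
dp cm [-24.9  -38.08  -0.08] rot [-0.    -0.    -0.213]
```

Request:
{"fn": "drive_tool", "kwargs": {
  "dp": [
    [-3,-4.6,0],
    [-6,-9.2,0],
    [-9,-13.8,0],
    [-12,-18.4,0],
    [-15,-23,0]
  ],
  "rotation": [
    [0,0,-0.03],
    [0,0,-0.06],
    [0,0,-0.09],
    [0,0,-0.12],
    [0,0,-0.16]
  ],
  "gripper": [0,0,0,0,0]
}}

```text
time_s: 1.35
ee_pos: [0.4425, 0.0912, 0.2491]
ee_rot: [-0.0, -0.073, 0.997, 0.0]
contact_force: [0.3, 0.9, 0.1]
gripper_width: 0.0854
```

Run:
```python
from h import *
stt();go(.54,-.0605,.25,101.5)
save('wrist','w1')
```

```text
t 1.35 p [0.4425 0.0912 0.2491] jaw 98.38 F [0.3 0.9 0.1] M [ 0.02 -0.05 -0.05] w 0.0854 q [ 0.18  0.11  1.79  0.    1.24 -1.54]
dp cm [ -7.44 -16.43  -0.09] rot [ 0.    -0.    -0.054]
```

View pics/w1.png

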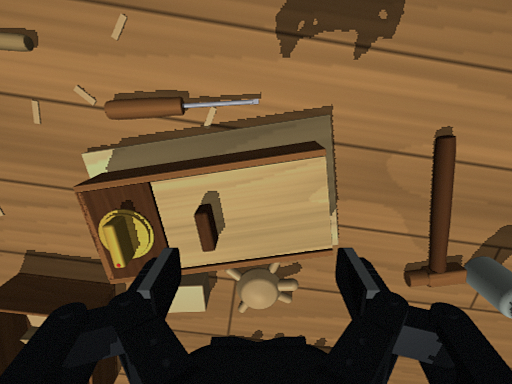

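Run:
```python
from h import *
crop('w1',70,140,230,280,5)
```

```text
(no output)
```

View pics/w1_c70_140.png

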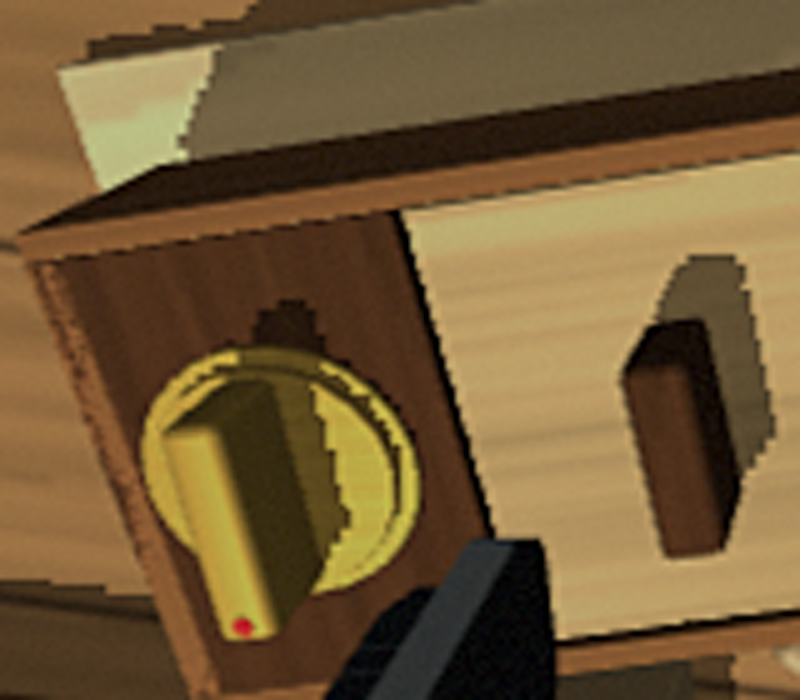

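Run:
```python
from h import *
s=load('w1')
p=lambda u,v,z:px2w(s,70+u/5-.4,140+v/5-.4,z)
ang=lambda a,b:(np.linalg.norm(a-b).round(4),np.degrees(np.arctan2(*(a-b)[1::-1])).round(2))
K=[p(*q,.118) for q in [(165,432),(215,428),(278,632),(225,640)]]
L=[p(*q,.116) for q in [(625,372),(688,365),(725,548),(665,556)]]
for n,Q in (('knob',K),('pull',L)):
    print(n,np.mean(Q,0),ang((Q[2]+Q[3])/2,(Q[0]+Q[1])/2),ang(Q[0],Q[1]))
print('flange',p(281,471,.088)); print('depth chk',px2w(s,70+220/5,140+530/5),px2w(s,70+675/5,140+460/5))
# case rim long edge, full px: near-side
a=px2w(s,74,187,.084); b=px2w(s,324,143.5,.084); print(a,b,ang(b,a))
a=p(240,250,.084);
```

```text
knob [ 0.54012735 -0.06142929  0.118     ] (np.float64(0.0535), np.float64(13.6)) (np.float64(0.0113), np.float64(-76.61))
pull [0.5074143  0.03928239 0.116     ] (np.float64(0.0463), np.float64(15.54)) (np.float64(0.0141), np.float64(-74.75))
flange [ 0.53926919 -0.06162764  0.088     ]
depth chk [ 0.5388619  -0.06113076  0.11835606] [0.50886422 0.03903874 0.1130302 ]
[ 0.4880254  -0.12360257  0.084     ] [0.39451153 0.15796049 0.084     ] (np.float64(0.2967), np.float64(108.37))
```

Run:
```python
from h import *
go(.5397,-.061,.15,102.5)
```

```text
dp cm [ -7.16 -15.85  10.01] rot [-0.005  0.002 -0.075]
```

Request:
{"fn": "drive_tool", "kwargs": {
  "dp": [
    [-2.5,-5,0],
    [-5,-10,1],
    [-7,-15,3],
    [-7.2,-15.85,7],
    [-7.2,-15.85,10]
  ],
  "rotation": [
    [0,0,-0.03],
    [0,0,-0.06],
    [0,0,-0.075],
    [0,0,-0.075],
    [0,0,-0.075]
  ],
  "gripper": [0,0,0,0,0]
}}

```text
time_s: 2.02
ee_pos: [0.5357, -0.0544, 0.1472]
ee_rot: [-0.001, -0.109, 0.994, 0.0]
contact_force: [-0.4, 0.4, 0.1]
gripper_width: 0.0856
```

Run:
```python
from h import *
save('wrist','w2');save('top','top2');crop('top2',240,140,330,240,6)
stt();go(.5397,-.061,.093,102.5)
```

```text
t 2.12 p [ 0.5334 -0.0534  0.1457] jaw 102.57 F [-0.9  0.2  0.2] M [-0.01  0.05  0.01] w 0.0854 q [-0.12  0.33  1.78  0.    1.04 -1.91]
dp cm [-0.49 -0.9   5.26] rot [ 0.003 -0.008  0.001]
```

View pics/w2.png

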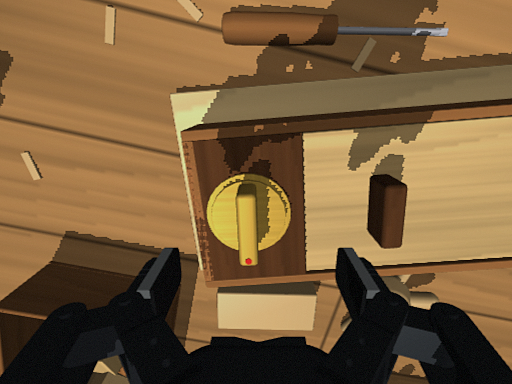

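Run:
```python
from h import *
crop('w2',200,160,300,280,6)
crop('w2',350,160,430,260,6)
```

```text
(no output)
```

View pics/w2_c200_160.png

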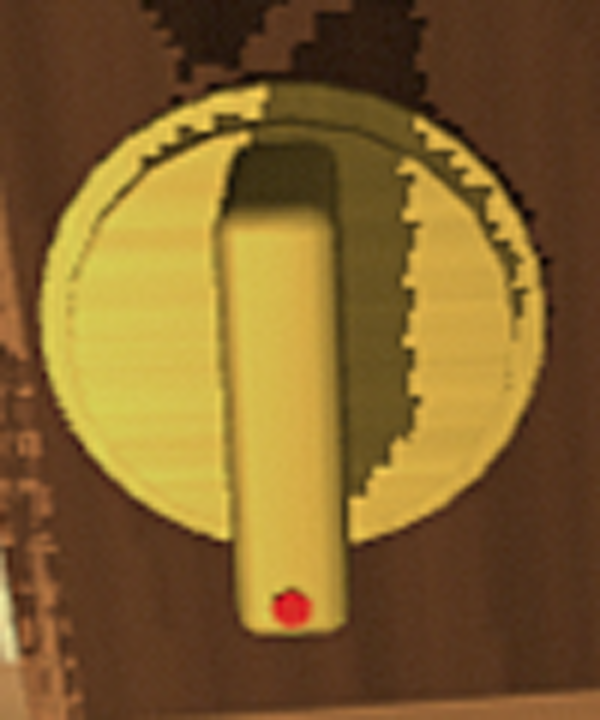

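View pics/w2_c350_160.png

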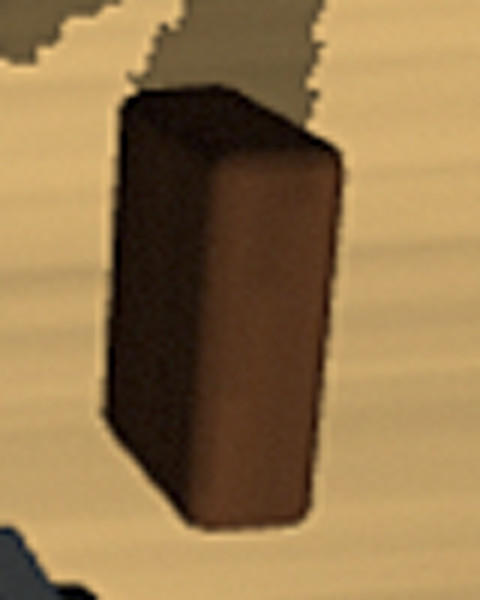

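Run:
```python
from h import *
s=load('w2')
ang=lambda a,b:(np.linalg.norm(a-b).round(4),np.degrees(np.arctan2(*(a-b)[1::-1])).round(2))
def meas(n,o,Q,z):
    Q=[px2w(s,o[0]+u/6-.42,o[1]+v/6-.42,z) for u,v in Q]
    print(n,np.mean(Q,0),ang((Q[2]+Q[3])/2,(Q[0]+Q[1])/2),ang(Q[0],Q[1]))
    return np.mean(Q,0)
k=meas('knob',(200,160),[(218,212),(335,212),(348,632),(240,632)],.118)
l=meas('pull',(350,160),[(212,155),(342,155),(308,525),(188,525)],.116)
print('k-l',ang(l,k),'flange',px2w(s,200+292/6,160+317/6,.088))
# lid/deck edge and rim
print(ang(px2w(s,307,270,.08),px2w(s,303,136,.08)))
```

```text
knob [ 0.54019007 -0.06206332  0.118     ] (np.float64(0.0544), np.float64(13.93)) (np.float64(0.013), np.float64(-77.47))
pull [0.50852422 0.03505063 0.116     ] (np.float64(0.0469), np.float64(17.6)) (np.float64(0.0145), np.float64(-77.48))
k-l (np.float64(0.1022), np.float64(108.06)) flange [ 0.53876456 -0.06230264  0.088     ]
(np.float64(0.1195), np.float64(17.31))
```

Run:
```python
from h import *
stt();go(.5398,-.0615,.093,103)
```

```text
t 2.12 p [ 0.5334 -0.0534  0.1457] jaw 102.57 F [-0.9  0.2  0.2] M [-0.01  0.05  0.01] w 0.0854 q [-0.12  0.33  1.78  0.    1.04 -1.91]
dp cm [-0.49 -0.95  5.26] rot [ 0.003 -0.008 -0.007]
```

Request:
{"fn": "drive_tool", "kwargs": {
  "dp": [
    [-0.3,-0.6,0],
    [-0.5,-0.9,0],
    [-0.5,-0.9,0.5],
    [-0.5,-0.9,1],
    [-0.5,-0.9,1]
  ],
  "rotation": [
    [0,0,0],
    [0,0,-0.007],
    [0,0,-0.007],
    [0,0,-0.007],
    [0,0,-0.007]
  ],
  "gripper": [0,0,0,0,0]
}}

```text
time_s: 2.75
ee_pos: [0.5425, -0.0611, 0.1389]
ee_rot: [-0.001, -0.113, 0.994, 0.0]
contact_force: [0.1, -0.3, -0.3]
gripper_width: 0.0852
```

Run:
```python
from h import *
stt();go(.5398,-.0615,.093,103)
```

```text
t 2.75 p [ 0.5425 -0.0611  0.1389] jaw 103.03 F [ 0.1 -0.3 -0.3] M [-0.02  0.06 -0.06] w 0.0852 q [-0.13  0.35  1.77  0.    1.02 -1.93]
dp cm [0.27 0.02 4.59] rot [ 0.001 -0.001  0.   ]
```

Request:
{"fn": "drive_tool", "kwargs": {
  "dp": [
    [0.2,0,1.2],
    [0.25,0,2.4],
    [0.25,0,3.6],
    [0.25,0,4.6],
    [0.25,0,4.6]
  ],
  "rotation": [
    [0,0,0],
    [0,0,0],
    [0,0,0],
    [0,0,0],
    [0,0,0]
  ],
  "gripper": [0,0,0,0,0]
}}

```text
time_s: 3.38
ee_pos: [0.5399, -0.0617, 0.0922]
ee_rot: [-0.001, -0.113, 0.994, 0.0]
contact_force: [-0.1, -0.3, -0.5]
gripper_width: 0.0855
```

Run:
```python
from h import *
stt();go(.5398,-.0615,.093,103)
save('wrist','w3')
```

```text
t 3.38 p [ 0.5399 -0.0617  0.0922] jaw 103.02 F [-0.1 -0.3 -0.5] M [ 0.  0. -0.] w 0.0855 q [-0.14  0.4   1.83  0.    0.91 -1.93]
dp cm [ 0.01  0.02 -0.08] rot [ 0.001 -0.002  0.   ]
```

View pics/w3.png

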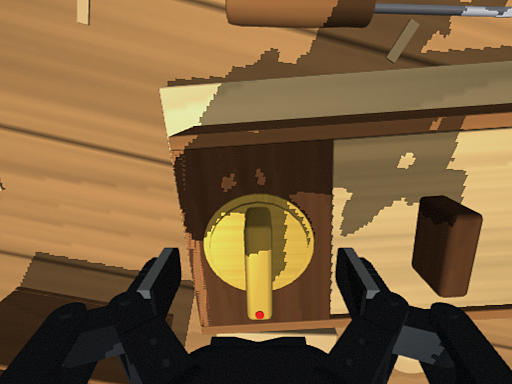

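Request:
{"fn": "drive_tool", "kwargs": {
  "dp": [
    [0,0,0],
    [0,0,0],
    [0,0,0],
    [0,0,0],
    [0,0,0]
  ],
  "rotation": [
    [0,0,0],
    [0,0,0],
    [0,0,0],
    [0,0,0],
    [0,0,0]
  ],
  "gripper": [60,100,150,190,200]
}}

```text
time_s: 4.05
ee_pos: [0.5406, -0.0618, 0.0934]
ee_rot: [0.0, -0.113, 0.994, 0.0]
contact_force: [-0.7, 0.1, 0.9]
gripper_width: 0.0185
```

Request:
{"fn": "drive_tool", "kwargs": {
  "dp": [
    [0,0,0],
    [0,0,0],
    [0,0,0],
    [0,0,0],
    [0,0,0]
  ],
  "rotation": [
    [0,0,0],
    [0,0,0],
    [0,0,0],
    [0,0,0],
    [0,0,0]
  ],
  "gripper": [205,210,215,220,225]
}}

```text
time_s: 4.68
ee_pos: [0.5406, -0.0617, 0.0935]
ee_rot: [0.0, -0.113, 0.994, 0.0]
contact_force: [0.1, 1.5, 2.8]
gripper_width: 0.013
```

Run:
```python
from h import *
stt()
```

```text
t 4.67 p [ 0.5406 -0.0617  0.0935] jaw 103.03 F [0.1 1.5 2.8] M [0.17 0.09 0.25] w 0.013 q [-0.13  0.4   1.83  0.    0.91 -1.93]
```

Request:
{"fn": "drive_tool", "kwargs": {
  "dp": [
    [0,0,0],
    [0,0,0],
    [0,0,0],
    [0,0,0],
    [0,0,0]
  ],
  "rotation": [
    [0,0,0],
    [0,0,0],
    [0,0,0],
    [0,0,0],
    [0,0,0]
  ],
  "gripper": [255,255,255,255,255]
}}

```text
time_s: 5.3
ee_pos: [0.5406, -0.0618, 0.0934]
ee_rot: [0.0, -0.113, 0.994, 0.0]
contact_force: [-1.2, 1.1, 4.8]
gripper_width: 0.013
```

Run:
```python
from h import *
stt()
```

```text
t 5.3 p [ 0.5406 -0.0618  0.0934] jaw 103.02 F [-1.2  1.1  4.8] M [0.22 0.09 0.21] w 0.013 q [-0.14  0.4   1.83  0.    0.91 -1.93]
```

Request:
{"fn": "drive_tool", "kwargs": {
  "dp": [
    [0,0,0],
    [0,0,0],
    [0,0,0],
    [0,0,0],
    [0,0,0]
  ],
  "rotation": [
    [0,0,0.03],
    [0,0,0.06],
    [0,0,0.09],
    [0,0,0.12],
    [0,0,0.15]
  ],
  "gripper": [255,255,255,255,255]
}}

```text
time_s: 5.92
ee_pos: [0.5406, -0.0618, 0.0934]
ee_rot: [0.0, -0.038, 0.999, 0.0]
contact_force: [0.4, 2.5, 5.6]
gripper_width: 0.0129
```

Run:
```python
from h import *
stt()
```

```text
t 5.92 p [ 0.5406 -0.0618  0.0934] jaw 94.3 F [0.4 2.5 5.6] M [0.24 0.13 0.17] w 0.0129 q [-0.13  0.4   1.83  0.    0.91 -1.78]
```

Request:
{"fn": "drive_tool", "kwargs": {
  "dp": [
    [0,0,0],
    [0,0,0],
    [0,0,0],
    [0,0,0],
    [0,0,0]
  ],
  "rotation": [
    [0,0,0.02],
    [0,0,0.04],
    [0,0,0.06],
    [0,0,0.08],
    [0,0,0.1]
  ],
  "gripper": [255,255,255,255,255]
}}

```text
time_s: 6.55
ee_pos: [0.5407, -0.0617, 0.0935]
ee_rot: [0.0, 0.012, 1.0, 0.0]
contact_force: [0.1, 1.2, 5.8]
gripper_width: 0.0129
```

```bash
python3 -c "
from h import *
stt()"
```

```text
t 6.55 p [ 0.5407 -0.0617  0.0935] jaw 88.59 F [0.1 1.2 5.8] M [0.34 0.14 0.08] w 0.0129 q [-0.13  0.4   1.83  0.    0.91 -1.68]
```

Request:
{"fn": "drive_tool", "kwargs": {
  "dp": [
    [0,0,0],
    [0,0,0],
    [0,0,0],
    [0,0,0],
    [0,0,0]
  ],
  "rotation": [
    [0,0,0.02],
    [0,0,0.04],
    [0,0,0.06],
    [0,0,0.08],
    [0,0,0.1]
  ],
  "gripper": [255,255,255,255,255]
}}

```text
time_s: 7.18
ee_pos: [0.5406, -0.0617, 0.0934]
ee_rot: [0.0, 0.062, 0.998, 0.0]
contact_force: [-0.5, 2.3, 6.0]
gripper_width: 0.0124
```

```bash
python3 -c "
from h import *
stt()"
```

```text
t 7.17 p [ 0.5406 -0.0617  0.0934] jaw 82.85 F [-0.5  2.3  6. ] M [0.27 0.15 0.16] w 0.0124 q [-0.13  0.4   1.83  0.    0.91 -1.58]
```

```bash
python3 -c "
from h import *
save('wrist','w4');stt()"
```

```text
t 7.22 p [ 0.5406 -0.0617  0.0935] jaw 82.82 F [-0.6  0.3  4.7] M [0.21 0.16 0.06] w 0.0128 q [-0.13  0.4   1.83  0.    0.91 -1.58]
```

View pics/w4.png

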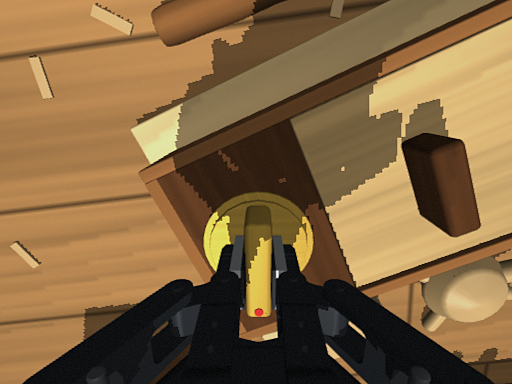

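Request:
{"fn": "drive_tool", "kwargs": {
  "dp": [
    [0,0,0],
    [0,0,0],
    [0,0,0],
    [0,0,0],
    [0,0,0]
  ],
  "rotation": [
    [0,0,0.02],
    [0,0,0.04],
    [0,0,0.06],
    [0,0,0.08],
    [0,0,0.1]
  ],
  "gripper": [255,255,255,255,255]
}}

```text
time_s: 7.85
ee_pos: [0.5406, -0.0616, 0.0935]
ee_rot: [0.0, 0.112, 0.994, 0.0]
contact_force: [-0.4, 2.3, 5.2]
gripper_width: 0.0129
```

```bash
python3 -c "
from h import *
stt()"
```

```text
t 7.85 p [ 0.5406 -0.0616  0.0935] jaw 77.12 F [-0.4  2.3  5.2] M [0.31 0.14 0.07] w 0.0129 q [-0.13  0.4   1.83  0.    0.91 -1.48]
```

Request:
{"fn": "drive_tool", "kwargs": {
  "dp": [
    [0,0,0],
    [0,0,0],
    [0,0,0],
    [0,0,0],
    [0,0,0]
  ],
  "rotation": [
    [0,0,0.015],
    [0,0,0.03],
    [0,0,0.045],
    [0,0,0.06],
    [0,0,0.075]
  ],
  "gripper": [255,255,255,255,255]
}}

```text
time_s: 8.48
ee_pos: [0.5407, -0.0616, 0.0934]
ee_rot: [0.0, 0.149, 0.989, 0.0]
contact_force: [0.2, 2.2, 5.5]
gripper_width: 0.0129
```

```bash
python3 -c "
from h import *
stt()"
```

```text
t 8.47 p [ 0.5407 -0.0616  0.0934] jaw 72.81 F [0.2 2.2 5.5] M [0.36 0.09 0.02] w 0.0129 q [-0.13  0.4   1.83  0.    0.91 -1.41]
```

Request:
{"fn": "drive_tool", "kwargs": {
  "dp": [
    [0,0,0],
    [0,0,0],
    [0,0,0],
    [0,0,0],
    [0,0,0]
  ],
  "rotation": [
    [0,0,0.01],
    [0,0,0.02],
    [0,0,0.03],
    [0,0,0.04],
    [0,0,0.05]
  ],
  "gripper": [255,255,255,255,255]
}}

```text
time_s: 9.1
ee_pos: [0.5407, -0.0616, 0.0934]
ee_rot: [0.0, 0.174, 0.985, 0.0]
contact_force: [-1.2, 2.4, 5.9]
gripper_width: 0.0132
```

```bash
python3 -c "
from h import *
stt()"
```

```text
t 9.1 p [ 0.5407 -0.0616  0.0934] jaw 69.95 F [-1.2  2.4  5.9] M [ 0.33  0.12 -0.01] w 0.0132 q [-0.13  0.4   1.83  0.    0.91 -1.36]
```

Request:
{"fn": "drive_tool", "kwargs": {
  "dp": [
    [0,0,0],
    [0,0,0],
    [0,0,0],
    [0,0,0],
    [0,0,0]
  ],
  "rotation": [
    [0,0,0.01],
    [0,0,0.02],
    [0,0,0.03],
    [0,0,0.04],
    [0,0,0.05]
  ],
  "gripper": [255,255,255,255,255]
}}

```text
time_s: 9.72
ee_pos: [0.5407, -0.0616, 0.0934]
ee_rot: [0.0, 0.199, 0.98, 0.0]
contact_force: [-1.0, 2.7, 5.1]
gripper_width: 0.0131
```

```bash
python3 -c "
from h import *
stt()"
```

```text
t 9.72 p [ 0.5407 -0.0616  0.0934] jaw 67.08 F [-1.   2.7  5.1] M [ 0.37  0.11 -0.01] w 0.0131 q [-0.13  0.4   1.83  0.    0.91 -1.31]
```

Request:
{"fn": "drive_tool", "kwargs": {
  "dp": [
    [0,0,0],
    [0,0,0],
    [0,0,0],
    [0,0,0],
    [0,0,0]
  ],
  "rotation": [
    [0,0,0.01],
    [0,0,0.02],
    [0,0,0.03],
    [0,0,0.04],
    [0,0,0.05]
  ],
  "gripper": [255,255,255,255,255]
}}

```text
time_s: 10.35
ee_pos: [0.5407, -0.0616, 0.0934]
ee_rot: [0.0, 0.223, 0.975, 0.0]
contact_force: [-0.2, 2.8, 5.3]
gripper_width: 0.0128
```

```bash
python3 -c "
from h import *
stt()"
```

```text
t 10.35 p [ 0.5407 -0.0616  0.0934] jaw 64.25 F [-0.2  2.8  5.3] M [0.37 0.09 0.06] w 0.0128 q [-0.13  0.4   1.83  0.    0.91 -1.26]
```

Request:
{"fn": "drive_tool", "kwargs": {
  "dp": [
    [0,0,0],
    [0,0,0],
    [0,0,0],
    [0,0,0],
    [0,0,0]
  ],
  "rotation": [
    [0,0,0.01],
    [0,0,0.02],
    [0,0,0.03],
    [0,0,0.03],
    [0,0,0.04]
  ],
  "gripper": [255,255,255,255,255]
}}

```text
time_s: 10.98
ee_pos: [0.5407, -0.0616, 0.0934]
ee_rot: [0.0, 0.242, 0.97, 0.0]
contact_force: [-1.0, 2.4, 5.4]
gripper_width: 0.0129
```

```bash
python3 -c "
from h import *
stt()"
```

```text
t 10.97 p [ 0.5407 -0.0616  0.0934] jaw 61.98 F [-1.   2.4  5.4] M [0.37 0.13 0.16] w 0.0129 q [-0.13  0.4   1.83  0.    0.91 -1.22]
```

```bash
sed -i "s/'w',round/'J6',st['joint_torque'][5].round(3),'w',round/" h.py; python3 -c "
from h import *
stt()"
```

```text
t 10.97 p [ 0.5407 -0.0616  0.0934] jaw 61.98 F [-1.   2.4  5.4] M [0.37 0.13 0.16] J6 0.046 w 0.0129 q [-0.13  0.4   1.83  0.    0.91 -1.22]
```

Request:
{"fn": "drive_tool", "kwargs": {
  "dp": [
    [0,0,0],
    [0,0,0],
    [0,0,0],
    [0,0,0],
    [0,0,0]
  ],
  "rotation": [
    [0,0,0.01],
    [0,0,0.02],
    [0,0,0.03],
    [0,0,0.04],
    [0,0,0.05]
  ],
  "gripper": [255,255,255,255,255]
}}

```text
time_s: 11.6
ee_pos: [0.5407, -0.0616, 0.0934]
ee_rot: [0.0, 0.266, 0.964, 0.0]
contact_force: [-0.8, 3.2, 4.3]
gripper_width: 0.0131
```

```bash
python3 -c "
from h import *
stt()"
```

```text
t 11.6 p [ 0.5407 -0.0616  0.0934] jaw 59.12 F [-0.8  3.2  4.3] M [0.41 0.14 0.15] J6 0.073 w 0.0131 q [-0.13  0.4   1.83  0.    0.91 -1.17]
```

Request:
{"fn": "drive_tool", "kwargs": {
  "dp": [
    [0,0,0],
    [0,0,0],
    [0,0,0],
    [0,0,0],
    [0,0,0]
  ],
  "rotation": [
    [0,0,0.01],
    [0,0,0.02],
    [0,0,0.03],
    [0,0,0.04],
    [0,0,0.05]
  ],
  "gripper": [255,255,255,255,255]
}}

```text
time_s: 12.22
ee_pos: [0.5406, -0.0616, 0.0934]
ee_rot: [0.0, 0.29, 0.957, 0.0]
contact_force: [0.1, 2.7, 5.1]
gripper_width: 0.0128
```

```bash
python3 -c "
from h import *
stt()"
```

```text
t 12.22 p [ 0.5406 -0.0616  0.0934] jaw 56.3 F [0.1 2.7 5.1] M [0.37 0.17 0.4 ] J6 0.31 w 0.0128 q [-0.13  0.4   1.83  0.    0.91 -1.12]
```

Request:
{"fn": "drive_tool", "kwargs": {
  "dp": [
    [0,0,0],
    [0,0,0],
    [0,0,0],
    [0,0,0],
    [0,0,0]
  ],
  "rotation": [
    [0,0,0.01],
    [0,0,0.02],
    [0,0,0.03],
    [0,0,0.04],
    [0,0,0.05]
  ],
  "gripper": [255,255,255,255,255]
}}

```text
time_s: 12.85
ee_pos: [0.5407, -0.0616, 0.0934]
ee_rot: [0.0, 0.313, 0.95, 0.0]
contact_force: [0.2, 3.5, 6.0]
gripper_width: 0.0129
```

```bash
python3 -c "
from h import *
stt()"
```

```text
t 12.85 p [ 0.5407 -0.0616  0.0934] jaw 53.46 F [0.2 3.5 6. ] M [0.46 0.16 0.5 ] J6 0.428 w 0.0129 q [-0.13  0.4   1.83  0.    0.91 -1.07]
```

Request:
{"fn": "drive_tool", "kwargs": {
  "dp": [
    [0,0,0],
    [0,0,0],
    [0,0,0],
    [0,0,0],
    [0,0,0]
  ],
  "rotation": [
    [0,0,-0.02],
    [0,0,-0.04],
    [0,0,-0.06],
    [0,0,-0.08],
    [0,0,-0.1]
  ],
  "gripper": [255,255,255,255,255]
}}

```text
time_s: 13.48
ee_pos: [0.5407, -0.0615, 0.0934]
ee_rot: [0.0, 0.266, 0.964, 0.0]
contact_force: [0.1, 2.3, 4.9]
gripper_width: 0.0131
```

```bash
python3 -c "
from h import *
stt();save('wrist','w5');stt()"
```

```text
t 13.47 p [ 0.5407 -0.0615  0.0934] jaw 59.12 F [0.1 2.3 4.9] M [ 0.38  0.12 -0.16] J6 0.014 w 0.0131 q [-0.13  0.4   1.83  0.    0.91 -1.17]
t 13.53 p [ 0.5406 -0.0616  0.0934] jaw 59.15 F [-0.9  2.1  5.4] M [ 0.34  0.09 -0.04] J6 -0.094 w 0.0129 q [-0.13  0.4   1.83  0.    0.91 -1.17]
```

View pics/w5.png

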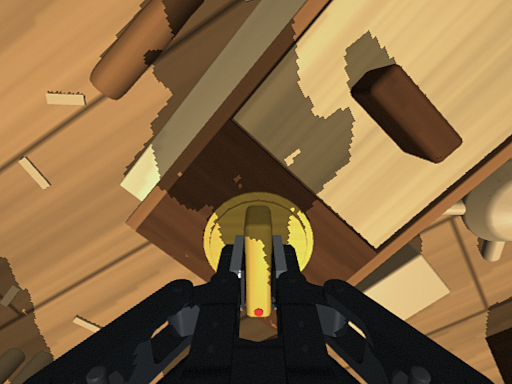

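Request:
{"fn": "drive_tool", "kwargs": {
  "dp": [
    [0,0,0],
    [0,0,0],
    [0,0,0],
    [0,0,0],
    [0,0,0]
  ],
  "rotation": [
    [0,0,0],
    [0,0,0],
    [0,0,0],
    [0,0,0],
    [0,0,0]
  ],
  "gripper": [210,190,150,80,0]
}}

```text
time_s: 14.15
ee_pos: [0.5405, -0.0619, 0.0932]
ee_rot: [-0.0, 0.266, 0.964, 0.0]
contact_force: [0.7, -0.2, 0.3]
gripper_width: 0.0704
```

Request:
{"fn": "drive_tool", "kwargs": {
  "dp": [
    [0,0,-1],
    [0,0,-2.5],
    [0,0,-5],
    [0,0,-8],
    [0,0,-8]
  ],
  "rotation": [
    [0,0,0],
    [0,0,0],
    [0,0,0],
    [0,0,0],
    [0,0,0]
  ],
  "gripper": [0,0,0,0,0]
}}

```text
time_s: 14.78
ee_pos: [0.5424, -0.0621, 0.1768]
ee_rot: [0.004, 0.266, 0.964, 0.001]
contact_force: [-0.2, 0.7, -0.6]
gripper_width: 0.0851
```

```bash
python3 -c "
from h import *
stt();save('wrist','w6');stt();crop('w6',190,100,350,220,5)
go(.5085,.0385,.17,107)"
```

```text
t 14.78 p [ 0.5424 -0.0621  0.1768] jaw 59.19 F [-0.2  0.7 -0.6] M [-0.03 -0.   -0.01] J6 0.0 w 0.0851 q [-0.14  0.31  1.72  0.    1.1  -1.17]
t 14.82 p [ 0.5412 -0.0619  0.175 ] jaw 59.19 F [-0.4 -0.5 -0.6] M [-0.02  0.04  0.04] J6 0.0 w 0.0855 q [-0.14  0.31  1.72  0.    1.1  -1.17]
dp cm [7.96 6.95 0.49] rot [ 0.     0.004 -0.835]
```

View pics/w6.png

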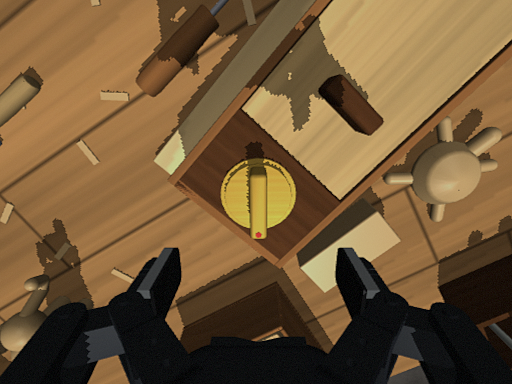

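Request:
{"fn": "drive_tool", "kwargs": {
  "dp": [
    [1.6,1.4,0.2],
    [3.2,2.8,0.4],
    [4.8,4.2,0.4],
    [6.4,5.6,0.4],
    [7.8,6.8,0.4]
  ],
  "rotation": [
    [0,0,-0.165],
    [0,0,-0.33],
    [0,0,-0.495],
    [0,0,-0.66],
    [0,0,-0.83]
  ],
  "gripper": [0,0,0,0,0]
}}

```text
time_s: 15.45
ee_pos: [0.5073, 0.0372, 0.1684]
ee_rot: [-0.001, -0.148, 0.989, 0.0]
contact_force: [0.6, 0.1, -0.6]
gripper_width: 0.0856
```

Request:
{"fn": "drive_tool", "kwargs": {
  "dp": [
    [0,0,0],
    [0,0,0],
    [0,0,0],
    [0,0,0],
    [0,0,0]
  ],
  "rotation": [
    [0,0,0],
    [0,0,0],
    [0,0,0],
    [0,0,0],
    [0,0,0]
  ],
  "gripper": [0,0,0,0,0]
}}

```text
time_s: 16.08
ee_pos: [0.5085, 0.0363, 0.1693]
ee_rot: [-0.0, -0.145, 0.989, 0.0]
contact_force: [0.2, -0.4, 0.3]
gripper_width: 0.0855
```

```bash
python3 -c "
from h import *
save('wrist','w7');stt();crop('w7',180,120,330,240,5)
go(.5085,.0385,.097,107)"
```

```text
t 16.12 p [0.5084 0.0363 0.1693] jaw 106.71 F [-0.4  0.1  0. ] M [ 0.02  0.04 -0.  ] J6 0.002 w 0.0854 q [ 0.05  0.27  1.81  0.    1.07 -1.81]
dp cm [-0.07  0.21  7.23] rot [ 0.     0.    -0.005]
```

View pics/w7.png

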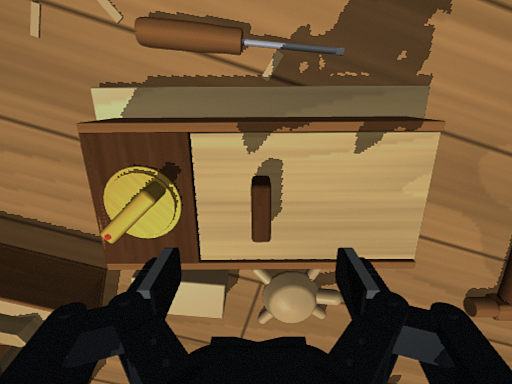

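View pics/w7_c180_120.png

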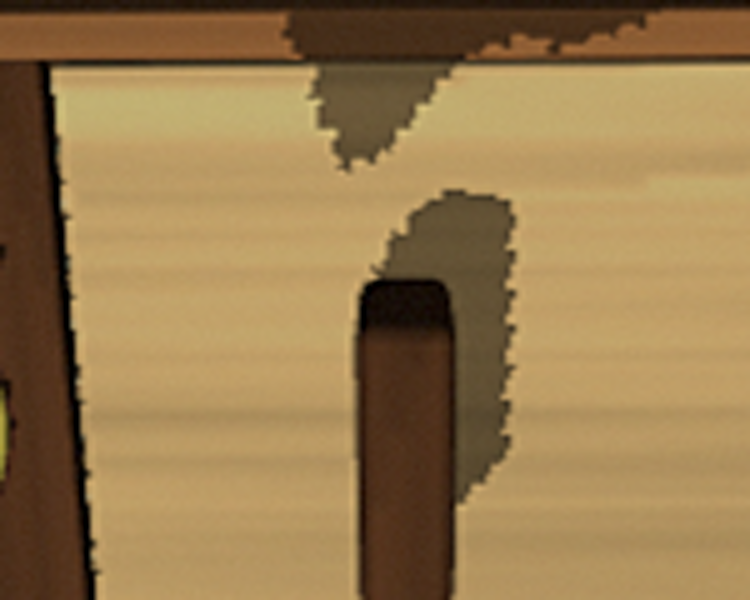

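Run:
```python
from h import *
s=load('w7')
crop('w7',70,110,130,150,8);crop('w7',400,110,460,150,8);crop('w7',240,170,290,250,7)
crop('w7',90,160,190,250,7)
a,b=[cv2.imread('pics/w7_c%d_110.png'%k) for k in (70,400)]
cv2.imwrite('pics/cc.png',np.vstack([a,b]))
a,b=cv2.imread('pics/w7_c240_170.png'),cv2.imread('pics/w7_c90_160.png'); b=cv2.copyMakeBorder(b,0,a.shape[0]-b.shape[0] if a.shape[0]>b.shape[0] else 0,0,0,0)
a=cv2.copyMakeBorder(a,0,b.shape[0]-a.shape[0],0,0,0); cv2.imwrite('pics/dd.png',np.hstack([b[:,:430] if 0 else b,a])[:, :]); print(a.shape,b.shape)
```

```text
(630, 350, 3) (630, 700, 3)
```

View pics/cc.png

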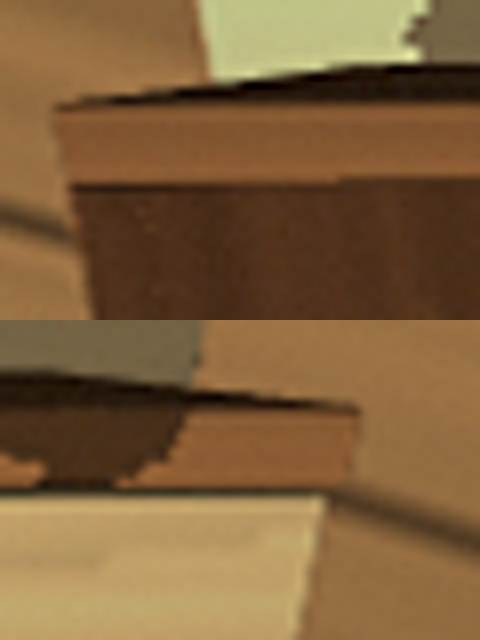

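View pics/w7_c240_170.png

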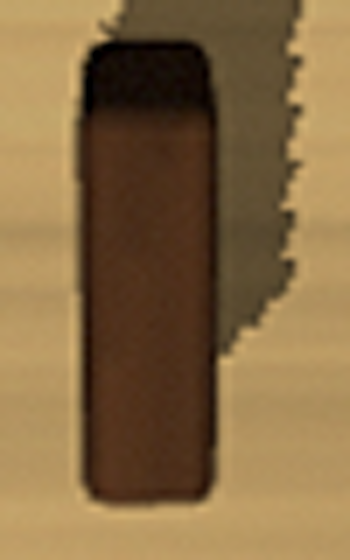

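View pics/w7_c90_160.png

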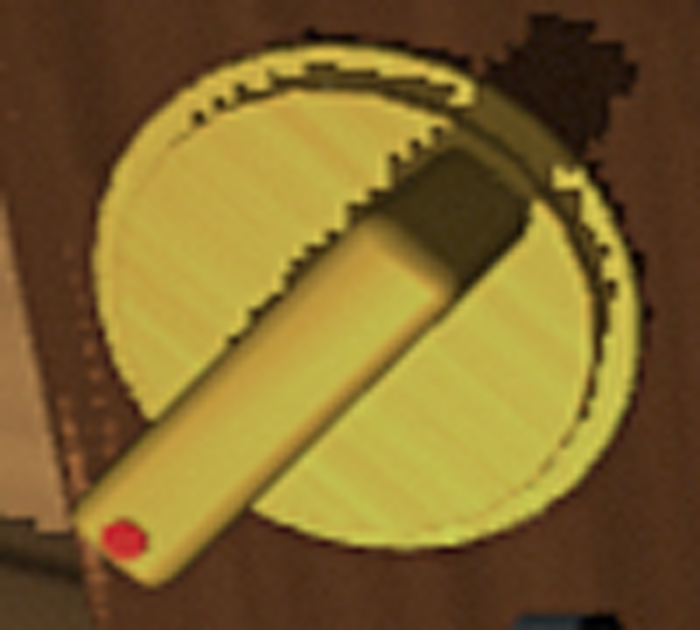

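Run:
```python
from h import *
s=load('w7')
ang=lambda a,b:(np.linalg.norm(a-b).round(4),np.degrees(np.arctan2(*(a-b)[1::-1])).round(2))
o=lambda u0,v0,k:(lambda u,v,z:px2w(s,u0+u/k-.43,v0+v/k-.43,z))
p=o(70,110,8);q=o(400,110,8)
print('rim',ang(q(360,408-320,.084),p(54,106,.084)), ang(q(330,490-320,.084),p(72,186,.084)))
l=o(240,170,7);P=[l(*c,.116) for c in [(85,115),(212,115),(212,500),(88,500)]]
print('pull',np.mean(P,0),ang((P[2]+P[3])/2,(P[0]+P[1])/2),ang(P[1],P[0]))
b=o(90,160,7);K=[b(*c,.118) for c in [(370,218),(450,288),(155,588),(80,520)]]
print('knob',np.mean(K,0),ang((K[2]+K[3])/2,(K[0]+K[1])/2),ang(K[0],K[1]))
```

```text
rim (np.float64(0.2986), np.float64(107.06)) (np.float64(0.2972), np.float64(107.03))
pull [0.50825481 0.03766719 0.116     ] (np.float64(0.0466), np.float64(17.13)) (np.float64(0.0137), np.float64(106.74))
knob [ 0.54020688 -0.06164155  0.118     ] (np.float64(0.0528), np.float64(-29.6)) (np.float64(0.011), np.float64(-119.85))
```

```bash
python3 -c "
from h import *
go(.5083,.038,.094,107.05)"
```

```text
dp cm [-0.03  0.17  7.53] rot [ 0.     0.    -0.006]
```

Request:
{"fn": "drive_tool", "kwargs": {
  "dp": [
    [0,0.17,2],
    [0,0.17,4],
    [0,0.17,6],
    [0,0.17,7.5],
    [0,0.17,7.5]
  ],
  "rotation": [
    [0,0,-0.006],
    [0,0,-0.006],
    [0,0,-0.006],
    [0,0,-0.006],
    [0,0,-0.006]
  ],
  "gripper": [0,0,0,60,100]
}}

```text
time_s: 16.75
ee_pos: [0.5072, 0.0381, 0.0934]
ee_rot: [-0.001, -0.148, 0.989, 0.0]
contact_force: [-0.2, 0.6, 0.2]
gripper_width: 0.0525
```

```bash
python3 -c "
from h import *
stt();go(.5083,.038,.094,107.05)"
```

```text
t 16.75 p [0.5072 0.0381 0.0934] jaw 107.08 F [-0.2  0.6  0.2] M [-0.05 -0.02  0.01] J6 0.001 w 0.0525 q [ 0.05  0.35  1.91  0.    0.88 -1.82]
dp cm [-0.1  -0.04 -0.06] rot [ 0.001 -0.002  0.001]
```

Request:
{"fn": "drive_tool", "kwargs": {
  "dp": [
    [0,0,0],
    [0,0,0],
    [0,0,0],
    [0,0,0],
    [0,0,0]
  ],
  "rotation": [
    [0,0,0],
    [0,0,0],
    [0,0,0],
    [0,0,0],
    [0,0,0]
  ],
  "gripper": [170,190,200,210,220]
}}

```text
time_s: 17.38
ee_pos: [0.5083, 0.0384, 0.095]
ee_rot: [0.001, -0.148, 0.989, 0.0]
contact_force: [-1.0, 1.2, 5.3]
gripper_width: 0.0145
```

Request:
{"fn": "drive_tool", "kwargs": {
  "dp": [
    [0,0,0],
    [0,0,0],
    [0,0,0],
    [0,0,0],
    [0,0,0]
  ],
  "rotation": [
    [0,0,0],
    [0,0,0],
    [0,0,0],
    [0,0,0],
    [0,0,0]
  ],
  "gripper": [255,255,255,255,255]
}}

```text
time_s: 18.0
ee_pos: [0.5083, 0.0383, 0.095]
ee_rot: [0.001, -0.148, 0.989, 0.0]
contact_force: [-0.5, 1.3, 5.4]
gripper_width: 0.0143
```

```bash
python3 -c "
from h import *
stt()"
```

```text
t 18.0 p [0.5083 0.0383 0.095 ] jaw 107.08 F [-0.5  1.3  5.4] M [ 0.17  0.12 -0.03] J6 -0.042 w 0.0143 q [ 0.05  0.35  1.91  0.    0.88 -1.82]
```

Request:
{"fn": "drive_tool", "kwargs": {
  "dp": [
    [0,0.1,0],
    [0,0.2,0],
    [0,0.3,0],
    [0,0.4,0],
    [0,0.5,0]
  ],
  "rotation": [
    [0,0,0],
    [0,0,0],
    [0,0,0],
    [0,0,0],
    [0,0,0]
  ],
  "gripper": [255,255,255,255,255]
}}

```text
time_s: 18.62
ee_pos: [0.5071, 0.0425, 0.095]
ee_rot: [0.001, -0.149, 0.989, -0.0]
contact_force: [0.1, -2.2, 4.5]
gripper_width: 0.0148
```

```bash
python3 -c "
from h import *
stt()"
```

```text
t 18.62 p [0.5071 0.0425 0.095 ] jaw 107.1 F [ 0.1 -2.2  4.5] M [-0.19  0.08  0.02] J6 -0.063 w 0.0148 q [ 0.06  0.35  1.91 -0.    0.88 -1.81]
```

Request:
{"fn": "drive_tool", "kwargs": {
  "dp": [
    [0,0.1,0],
    [0,0.2,0],
    [0,0.3,0],
    [0,0.4,0],
    [0,0.5,0]
  ],
  "rotation": [
    [0,0,0],
    [0,0,0],
    [0,0,0],
    [0,0,0],
    [0,0,0]
  ],
  "gripper": [255,255,255,255,255]
}}

```text
time_s: 19.25
ee_pos: [0.5056, 0.0473, 0.095]
ee_rot: [0.001, -0.149, 0.989, -0.0]
contact_force: [-0.3, -1.2, 5.4]
gripper_width: 0.0146
```

```bash
python3 -c "
from h import *
stt()"
```

```text
t 19.25 p [0.5056 0.0473 0.095 ] jaw 107.1 F [-0.3 -1.2  5.4] M [-0.2   0.02 -0.09] J6 -0.063 w 0.0146 q [ 0.07  0.35  1.91 -0.    0.88 -1.8 ]
```

Request:
{"fn": "drive_tool", "kwargs": {
  "dp": [
    [0,0.5,0],
    [0,1.2,0],
    [0,1.9,0],
    [0,2.6,0],
    [0,3.1,0]
  ],
  "rotation": [
    [0,0,0],
    [0,0,0],
    [0,0,0],
    [0,0,0],
    [0,0,0]
  ],
  "gripper": [255,255,255,255,255]
}}

```text
time_s: 19.88
ee_pos: [0.4965, 0.0772, 0.095]
ee_rot: [0.001, -0.149, 0.989, -0.0]
contact_force: [-0.3, -2.1, 4.9]
gripper_width: 0.0148
```

```bash
python3 -c "
from h import *
stt()"
```

```text
t 19.88 p [0.4965 0.0772 0.095 ] jaw 107.1 F [-0.3 -2.1  4.9] M [-0.23  0.07 -0.09] J6 -0.141 w 0.0148 q [ 0.13  0.34  1.92 -0.    0.88 -1.74]
```

Request:
{"fn": "drive_tool", "kwargs": {
  "dp": [
    [0,0.5,0],
    [0,1.2,0],
    [0,1.9,0],
    [0,2.6,0],
    [0,3.1,0]
  ],
  "rotation": [
    [0,0,0],
    [0,0,0],
    [0,0,0],
    [0,0,0],
    [0,0,0]
  ],
  "gripper": [255,255,255,255,255]
}}

```text
time_s: 20.5
ee_pos: [0.4874, 0.1069, 0.095]
ee_rot: [0.001, -0.149, 0.989, -0.0]
contact_force: [-1.0, -1.8, 5.5]
gripper_width: 0.0146
```

```bash
python3 -c "
from h import *
stt();c=np.radians(107.05);P=np.array([.5083,.0383])
d=telemetry.read_state()['ee_pos'][:2]-P;print(d@[np.cos(c),np.sin(c)],d@[-np.sin(c),np.cos(c)])"
```

```text
t 20.5 p [0.4874 0.1069 0.095 ] jaw 107.11 F [-1.  -1.8  5.5] M [-0.26  0.05 -0.03] J6 -0.141 w 0.0146 q [ 0.19  0.33  1.93 -0.    0.87 -1.68]
0.07169168031369293 -7.819380614654838e-05
```

Request:
{"fn": "drive_tool", "kwargs": {
  "dp": [
    [0,0.6,0],
    [0,1.2,0],
    [0,1.8,0],
    [0,2.3,0],
    [0,2.7,0]
  ],
  "rotation": [
    [0,0,0],
    [0,0,0],
    [0,0,0],
    [0,0,0],
    [0,0,0]
  ],
  "gripper": [255,255,255,255,255]
}}

```text
time_s: 21.12
ee_pos: [0.4795, 0.1327, 0.095]
ee_rot: [0.001, -0.149, 0.989, -0.0]
contact_force: [0.4, -1.0, 5.9]
gripper_width: 0.0147
```

Request:
{"fn": "drive_tool", "kwargs": {
  "dp": [
    [0,0.1,0],
    [0,0.2,0],
    [0,0.3,0],
    [0,0.4,0],
    [0,0.4,0]
  ],
  "rotation": [
    [0,0,0],
    [0,0,0],
    [0,0,0],
    [0,0,0],
    [0,0,0]
  ],
  "gripper": [255,255,255,255,255]
}}

```text
time_s: 21.75
ee_pos: [0.4783, 0.1364, 0.095]
ee_rot: [0.001, -0.149, 0.989, -0.0]
contact_force: [0.0, -2.5, 6.3]
gripper_width: 0.0146
```

```bash
python3 -c "
from h import *
stt();c=np.radians(107.05);P=np.array([.5083,.0383])
d=telemetry.read_state()['ee_pos'][:2]-P;print(d@[np.cos(c),np.sin(c)],d@[-np.sin(c),np.cos(c)])"
```

```text
t 21.75 p [0.4783 0.1364 0.095 ] jaw 107.1 F [ 0.  -2.5  6.3] M [-0.19  0.05 -0.07] J6 -0.054 w 0.0146 q [ 0.26  0.33  1.93 -0.    0.87 -1.61]
0.10259354125035189 -7.185605041614156e-05
```

Request:
{"fn": "drive_tool", "kwargs": {
  "dp": [
    [0,0.05,0],
    [0,0.1,0],
    [0,0.15,0],
    [0,0.2,0],
    [0,0.2,0]
  ],
  "rotation": [
    [0,0,0],
    [0,0,0],
    [0,0,0],
    [0,0,0],
    [0,0,0]
  ],
  "gripper": [255,255,255,255,255]
}}

```text
time_s: 22.38
ee_pos: [0.4777, 0.1383, 0.095]
ee_rot: [0.001, -0.149, 0.989, -0.0]
contact_force: [0.3, -2.2, 4.6]
gripper_width: 0.0147
```

Request:
{"fn": "drive_tool", "kwargs": {
  "dp": [
    [0,0,0],
    [0,0,0],
    [0,0,0],
    [0,0,0],
    [0,0,0]
  ],
  "rotation": [
    [0,0,0],
    [0,0,0],
    [0,0,0],
    [0,0,0],
    [0,0,0]
  ],
  "gripper": [215,205,180,120,40]
}}

```text
time_s: 23.0
ee_pos: [0.4769, 0.1386, 0.0941]
ee_rot: [-0.0, -0.149, 0.989, 0.0]
contact_force: [0.3, 0.5, -1.0]
gripper_width: 0.0604
```

Request:
{"fn": "drive_tool", "kwargs": {
  "dp": [
    [0,0,-1],
    [0,0,-3],
    [0,0,-6],
    [0,0,-10],
    [0,0,-12]
  ],
  "rotation": [
    [0,0,0],
    [0,0,0],
    [0,0,0],
    [0,0,0],
    [0,0,0]
  ],
  "gripper": [0,0,0,0,0]
}}

```text
time_s: 23.62
ee_pos: [0.4779, 0.1388, 0.2173]
ee_rot: [0.002, -0.149, 0.989, 0.0]
contact_force: [0.7, -0.1, -1.3]
gripper_width: 0.0854
```

Request:
{"fn": "drive_tool", "kwargs": {
  "dp": [
    [0,0,0],
    [0,0,0],
    [0,0,0],
    [0,0,0],
    [0,0,0]
  ],
  "rotation": [
    [0,0,0],
    [0,0,0],
    [0,0,0],
    [0,0,0],
    [0,0,0]
  ],
  "gripper": [0,0,0,0,0]
}}

```text
time_s: 24.25
ee_pos: [0.4769, 0.1385, 0.2139]
ee_rot: [-0.0, -0.149, 0.989, 0.0]
contact_force: [0.2, -0.0, 0.0]
gripper_width: 0.0853
```

```bash
python3 -c "
from h import *
stt();save('wrist','w8');save('top','top8');crop('top8',180,140,330,260,5)"
```

```text
t 24.25 p [0.4769 0.1385 0.2139] jaw 107.08 F [ 0.2 -0.   0. ] M [0.03 0.05 0.01] J6 0.0 w 0.0853 q [ 0.26  0.21  1.76  0.    1.17 -1.61]
```

View pics/w8.png

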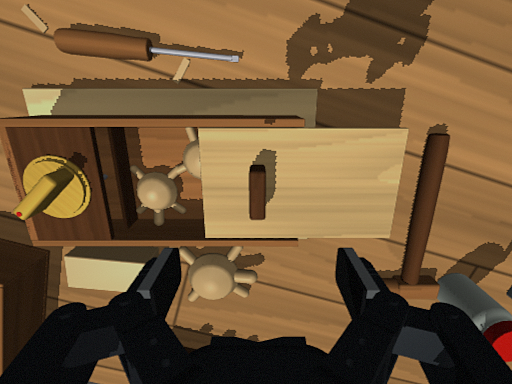

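View pics/top8.png

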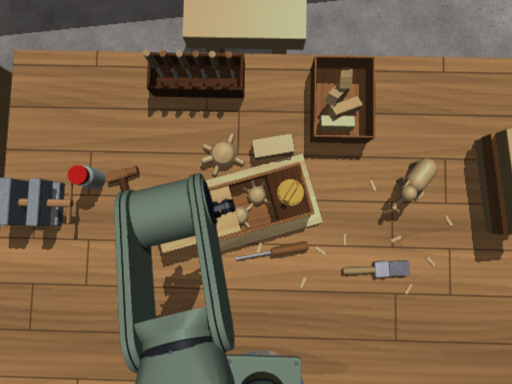

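Run:
```python
from h import *
crop('w8',0,140,110,230,7); crop('w8',235,150,285,230,7)
```

```text
(no output)
```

View pics/w8_c0_140.png

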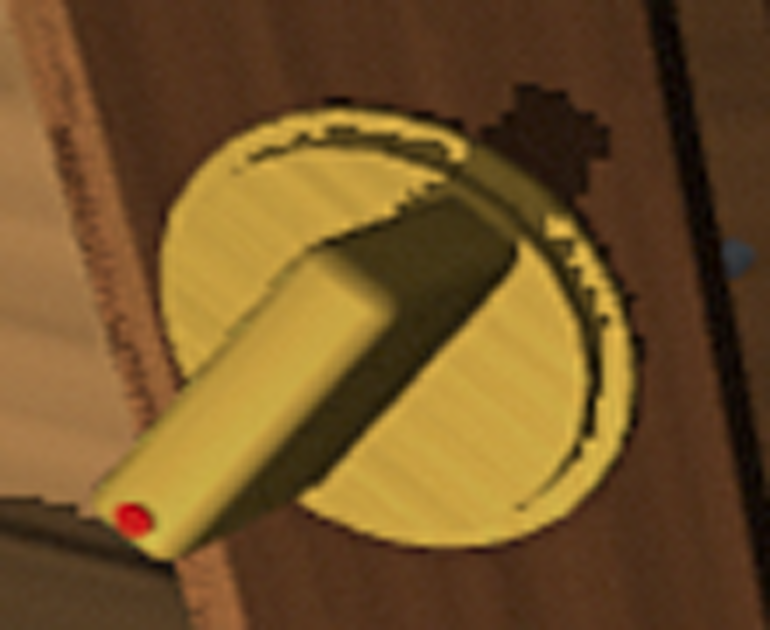

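View pics/w8_c235_150.png

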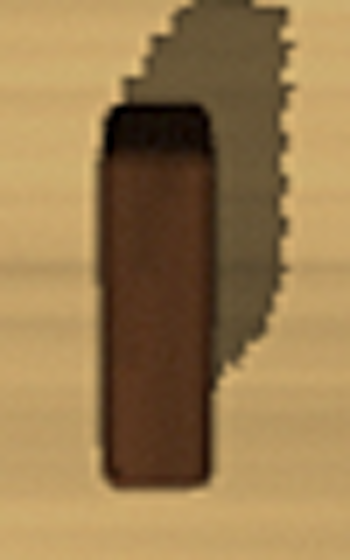

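Run:
```python
from h import *
s=load('w8')
ang=lambda a,b:(np.linalg.norm(a-b).round(4),np.degrees(np.arctan2(*(a-b)[1::-1])).round(2))
o=lambda u0,v0,k:(lambda u,v,z:px2w(s,u0+u/k-.43,v0+v/k-.43,z))
l=o(235,150,7);P=[l(*c,.116) for c in [(103,155),(212,155),(210,487),(105,487)]]
b=o(0,140,7);K=[b(*c,.118) for c in [(315,250),(392,305),(175,555),(97,500)]]
k=np.mean(K,0);m=np.mean(P,0);print('pull',m,'knob',k,'dist',np.linalg.norm((k-m)[:2]))
d=ang((K[2]+K[3])/2,(K[0]+K[1])/2);print(d,'knob rad',np.radians(17.05-d[1]))
```

```text
pull [0.4782024  0.13707992 0.116     ] knob [ 0.53994453 -0.0610576   0.118     ] dist 0.20753450491176906
(np.float64(0.0522), np.float64(-30.24)) knob rad 0.8253662032681184
```

```bash
python3 -c "
from rig import finish_job
print(finish_job())"
```

```text
the job is handed in; nothing more can be done
None
```

The lid is unlocked and open, and I handed the job in at about 24.4 s of the 64 s allowed.

**Knob:** I turned it clockwise in small steps. The drag faded from about 0.55 rad, and by 0.89–0.94 rad it was resisting at about 0.4–0.5 N m. The pull forward into the notch felt weaker than described, with the measured moment only falling to about zero. That meant I had gone about 0.1 rad past the middle, so I turned it back to 0.84 rad and let go. At that angle the moment was about the same size turning either way, so it sits near the notch's middle.

**Lid:** It slid freely at about 2 N. I opened it about 104 mm of its 110 mm by the arm's position; the last picture gives 102–103 mm, a difference within the camera's accuracy.

**Last checks:**
- The knob stands at about 0.825 rad in the picture and did not move while the lid slid.
- The gripper is open and clear of everything, with no force on it.
- The sideways force on the case stayed at about 3.5 N or less in the readings at the end of each move, roughly a 1 mm shift.
- The carvings and tools visible in the last pictures are where they were; the arm hid part of the mallet from above, but it shows undisturbed in the wrist picture.

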